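# Count pills on a rocking counting board

## Task

Count out six pills on the rocking counting board: rock it slowly over to the pocket end so that the pills roll out of the channel and fill all six pockets, then, once they are full, rock it fully back so that the left-over pills return to the channel. Finish by sliding the gate fully shut between channel and pockets; spill no pill, leave the board tipped to the channel end and do not disturb the things standing around.

Things in the scene. Friction and masses are not known exactly. Their poses are not given: they have to be found in the camera images.
- stand: Grey foot plate (112 x 140 x 12 mm) with two cheeks that carry the rocking counting board; fixed. Origin under its centre on the worktop. y runs along the lanes from the pocket end to the channel end, x across them to the side where the open gate stands out, z up. The board's pivot axis is along x, 85 mm above the origin.
- board (a joint): Rocking angle (rad) of the grey counting board. 0 = tipped fully to the channel end (channel end 0.5 rad below level; the start), 0.5 = level, 1.0 = tipped fully to the pocket end; both ends are firm stops. The pivot is stiff (0.16 N m, so 1.5 to 3 N on a tab moves it) and the board stays wherever it is left.
- board_pivot (a point): Origin of the board frame: middle of the pivot axis; x along the axis (as the stand's), y along the lanes to the channel end, z square to the board. The board is 52 x 222 mm plus a thumb tab at each end (286 mm over all). Lane floors at z = 14 mm; walls and divider rise to z = 30 mm. Two 20 mm lanes: a at x = -12, b at x = +12 mm, end walls at y = +107 and -107 mm.
- pocket_tab (a point): Middle of the upper face of the thumb tab at the pocket end: 50 mm across x 32 mm along the board, at y = -125 mm, z = 6 mm of the board frame. Pressing it down raises joint board and rocks the board towards the pockets.
- channel_tab (a point): Middle of the upper face of the like thumb tab at the channel end, at y = +125 mm, z = 6 mm of the board frame. Its axes are the board's. The lanes' channel part reaches from y = +107 (end wall) to +9 mm, the gate is at y = 7 mm, the pockets beyond it. Pressing this tab down lowers joint board to 0 and rocks the board back towards the channel.
- gate (a joint): Travel (m) of the steel gate plate, 3 mm thick, that slides across both lanes between channel and pockets, at y = 7 mm of the board frame. 0 to 0.006 = open (plate drawn out beside the board on the stand's +x side, as at the start); 0.054 = fully shut, a firm stop. It moves towards the stand's -x, always horizontally whatever the tilt; about 0.8 N of friction, stays where left.
- gate_grip (a point): Point in the upright black knob on the gate: knob 10 mm thick along the sliding direction (stand x), 20 mm along the lanes, its top 10 mm above this point (square to the board), its foot 16 mm below it, 4 mm above the walls' top edge. Nothing but the gate itself lies within 25 mm of its sides above the board's walls.
- pocket_a1 (a point): Where the centre of a pill lies when it is seated in pocket 1 of lane a (counted from the channel): a well over the lane's whole width, 19.6 mm long and 17.5 mm deep, so a seated pill stands 0.5 mm proud of the lane's floor and others roll over it once the board is tilted about 0.4 rad or more from level.
- pocket_a2 (a point): Where the centre of a pill lies when it is seated in pocket 2 of lane a (counted from the channel): a well over the lane's whole width, 19.6 mm long and 17.5 mm deep, so a seated pill stands 0.5 mm proud of the lane's floor and others roll over it once the board is tilted about 0.4 rad or more from level.
- pocket_a3 (a point): Where the centre of a pill lies when it is seated in pocket 3 of lane a (counted from the channel): a well over the lane's whole width, 19.6 mm long and 17.5 mm deep, so a seated pill stands 0.5 mm proud of the lane's floor and others roll over it once the board is tilted about 0.4 rad or more from level.
- pill_a1: Plain white ball-shaped coated pill, 18 mm in diameter, 10 g, origin at its centre; starts in the channel of lane a (5 pills there) and cannot change lane. All pills are alike.
- pill_a2: Plain white ball-shaped coated pill, 18 mm in diameter, 10 g, origin at its centre; starts in the channel of lane a (5 pills there) and cannot change lane. All pills are alike.
- pill_a3: Plain white ball-shaped coated pill, 18 mm in diameter, 10 g, origin at its centre; starts in the channel of lane a (5 pills there) and cannot change lane. All pills are alike.
- pill_a4: Plain white ball-shaped coated pill, 18 mm in diameter, 10 g, origin at its centre; starts in the channel of lane a (5 pills there) and cannot change lane. All pills are alike.
- pill_a5: Plain white ball-shaped coated pill, 18 mm in diameter, 10 g, origin at its centre; starts in the channel of lane a (5 pills there) and cannot change lane. All pills are alike.
- pocket_b1 (a point): Where the centre of a pill lies when it is seated in pocket 1 of lane b (counted from the channel): a well over the lane's whole width, 19.6 mm long and 17.5 mm deep, so a seated pill stands 0.5 mm proud of the lane's floor and others roll over it once the board is tilted about 0.4 rad or more from level.
- pocket_b2 (a point): Where the centre of a pill lies when it is seated in pocket 2 of lane b (counted from the channel): a well over the lane's whole width, 19.6 mm long and 17.5 mm deep, so a seated pill stands 0.5 mm proud of the lane's floor and others roll over it once the board is tilted about 0.4 rad or more from level.
- pocket_b3 (a point): Where the centre of a pill lies when it is seated in pocket 3 of lane b (counted from the channel): a well over the lane's whole width, 19.6 mm long and 17.5 mm deep, so a seated pill stands 0.5 mm proud of the lane's floor and others roll over it once the board is tilted about 0.4 rad or more from level.
- pill_b1: Plain white ball-shaped coated pill, 18 mm in diameter, 10 g, origin at its centre; starts in the channel of lane b (4 pills there) and cannot change lane. All pills are alike.
- pill_b2: Plain white ball-shaped coated pill, 18 mm in diameter, 10 g, origin at its centre; starts in the channel of lane b (4 pills there) and cannot change lane. All pills are alike.
- pill_b3: Plain white ball-shaped coated pill, 18 mm in diameter, 10 g, origin at its centre; starts in the channel of lane b (4 pills there) and cannot change lane. All pills are alike.
- pill_b4: Plain white ball-shaped coated pill, 18 mm in diameter, 10 g, origin at its centre; starts in the channel of lane b (4 pills there) and cannot change lane. All pills are alike.
- bottle_small: Bystander: small white medicine bottle 34 x 34 x 60 mm, origin under its centre.
- measure_cup: Bystander: clear plastic cup 50 mm wide, 46 mm high, origin under its centre.

How it is judged:
By the outcome, as a careful person would: the job done as asked, in the order asked, and still so for the second after the job is handed in, with the robot touching nothing.
It also fails if it takes over 64 s, if anything falls off the work surface, if the arm or the gripper's body presses on something with over 40 N, if the wrist force passes 120 N, or if a joint passes its speed limit or range.

## Robot

A 6-joint arm with a two-finger parallel gripper is mounted at the origin on a cart in front of the work surface, level with it; the furniture and walls round the work are solid. World frame = base frame: x ahead of the robot, y to its left, z up, the work surface at z = 0. Lengths are in mm, angles in rad, forces in N, time in s.
With the tool pointing down it reaches from about 350 to 975 mm from the base axis. Payload 7.1 kg.
Tool frame: the origin (TCP) lies on the centre line of the jaws, within the pads' length; the fingertips stand 17 mm ahead of it and the grasp point (between the pads) lies 2 mm behind it (tip_extent is the distance from the TCP to the fingertips, in mm); z points along the fingers, y is the line along which they close (so a half turn about z gives the same grasp; the last joint's range is limited). The gripper opens to 88 mm and grips with 3 to 60 N. Pads are 20 mm wide; open, the fingers measure 115 mm over their backs; the gripper's body (75 mm by 178 mm) begins 61 mm behind the grasp point.
Start: joints at [-1.276, 0.423, 1.63, -0, 1.089, -0.019], TCP at [192.94, -594.457, 239.675] pointing down, gripper open.
Joint ranges: [-3, 3], [-0.9, 2.11], [0.09, 2.58], [-1.31, 4.45], [0.11, 2.69], [-2.54, 2.54]. Speed limits (rad/s): [2.39, 2.39, 3.01, 3.14, 3.14, 3.14].

## Interface

Orientations are given as a rotation vector (axis times angle).
In Python, from workcell import get_obs, get_image, camera_model, close_job, look_for, outline_of, pinpoint, tip_extent gives the robot as it stands.
- The arm moves only by the shell command python3 -m jog 'ROWS'. ROWS is text: rows parted by semicolons, each of 7 numbers parted by spaces: the shift along the tool's x, y, z as a fraction of full scale, then the turn, a rotation vector about the tool's x, y, z as a fraction of full scale, then the closure, from -1 (fully open) to 1 (shut). A call has 1 to 8 rows; each row is the pose to reach, as a shift and turn from the pose commanded when the call began, along the tool's axes at that moment; what a row does not reach only later rows make up. Full scale, the value 1, is 0.2 m for a shift and 30 degrees for a turn. A row lasts 1/10 s, in which the tool goes at most 50 mm and 8.59 degrees, less where a joint would pass 70% of its speed; a pose out of reach is approached as far as the arm can. A call with a number of a shift or a turn outside -1 to 1 is refused whole. A call with a gripper value outside its range is refused whole. The fingers move at their own pace and stop on an object; the grip force is fixed at half the most. Time passes only in rows, so rows that repeat a pose let the fingers close. It gives the time, the measured TCP pose, the force, the opening and the grip force at its end, in the units of the state.
- get_obs(): the state, without advancing time (a new reading comes with each control period).
- get_image(name): name is "side" or "top" or "wrist"; returns the picture (400x640x3 uint8, red, green, blue); there is no depth.
- camera_model(name): a dict with "fx", "fy", "cx", "cy" (pixels), "origin" and "orientation" of the camera in the world; the wrist camera has in their place "tool_from_camera" (4x4, takes a point from camera to tool coordinates, whose origin is the TCP and whose axes are the flange's). Camera axes: x right, y down, z forward; pixel columns grow to the right and rows downward; lengths in mm; the calibration is good to about 2 mm. A picture is of the moment at which its call begins: read the wrist's pose just before it. camera_model takes no time and is no camera call.
- close_job(): hands the job in; it is judged then, once.
Trained networks look in the newest picture that a camera, given by its name, has taken for a name from the list of things; names that differ only in an ending like _2 or _b are one class to them, and where a whole thing is asked for, a point or a joint stands for the part that bears it (a point fixed in the world has none). Each returns a list of dicts, best first, with "confidence" (0 to 1); they miss things now and then, are a little off and sometimes report something else, mostly with a low value. They report only what shows in the picture. A call takes as long as a camera call.
- look_for(target, camera): "xyz" ([x, y, z] in mm, in the coordinates of the camera as it stood for that picture, good to about 4 mm: the middle of the surface that is visible of it).
- outline_of(target, camera): "mask" (400x640 bool, what is visible of it).
- pinpoint(target, camera): "xyz" ([x, y, z] in mm, in the coordinates of the camera as it stood for that picture, good to about 4 mm: a listed point, or the origin of a listed thing).
The state is a dict: "t": time; "qpos": joint angles; "qvel": joint speeds; "joint_torque": joint torques, N m; "ee_pos": TCP position; "orientation": TCP orientation; "ft_force": force on the tool from outside, world axes, zero at the start; "moment": the same for the moment, N m; "width": finger opening in mm; "grasp_force": force on a finger pad.
Only numpy, scipy, OpenCV 4.12 (cv2) and the standard library are available. Lean on these libraries where they do the work, as an engineer would, in place of code of your own. Each camera call takes 0.05 s, during which the arm holds its last target. There are 200 camera calls.

## Working session

There is one attempt and no reset: what is moved stays moved. The work goes in short steps, Python scripts to look and compute and a shell command to move; the robot and the scene stay as the last step left them, time stands still between calls to the robot, and variables do not carry over. Pictures are saved under pics/ and viewed, at most 10 in all, crops included, and the job is handed in when it is done.

```bash
mkdir -p pics
cat > h.py <<'E'
import numpy as np, cv2
from scipy.spatial.transform import Rotation as R
from workcell import *
def cam(name):
    m=camera_model(name)
    if 'tool_from_camera' in m:
        o=get_obs(); T=np.eye(4); T[:3,:3]=R.from_rotvec(o['orientation']).as_matrix(); T[:3,3]=o['ee_pos']
        return T@np.array(m['tool_from_camera'])
    T=np.eye(4); q=np.array(m['orientation']); T[:3,:3]=q if q.shape==(3,3) else R.from_rotvec(q).as_matrix(); T[:3,3]=m['origin']; return T
def world(xyz,T): return (T@np.append(xyz,1))[:3]
def snap(name,f=None):
    T=cam(name); im=get_image(name)
    if f: cv2.imwrite('pics/'+f,im[:,:,::-1])
    return T,im
E
python3 - <<'E'
from h import *
np.set_printoptions(precision=1,suppress=True)
o=get_obs(); print(o['t'],o['ee_pos'],R.from_rotvec(o['orientation']).as_matrix(),tip_extent)
for c in ['top','side']:
    print(c,camera_model(c))
    T,_=snap(c,c+'0.png')
    for n in ['stand','board_pivot','pocket_tab','channel_tab','gate_grip','pocket_a1','pocket_b3','bottle_small','measure_cup']:
        r=pinpoint(n,c)
        print(n,[(world(d['xyz'],T),round(d['confidence'],2)) for d in r[:2]])
print(get_obs()['t'])
a=cv2.imread('pics/top0.png');b=cv2.imread('pics/side0.png')
cv2.imwrite('pics/both0.png',cv2.resize(np.vstack([a,b]),(480,600)))
E
```

```text
0.0 [ 192.8 -593.9  238.9] [[ 1.   0.3 -0. ]
 [ 0.3 -1.   0. ]
 [ 0.  -0.  -1. ]] 17.0
top {'fx': 360.8955660397072, 'fy': 360.8955660397072, 'cx': 314.4657242153129, 'cy': 203.7015797660026, 'origin': array([ 469.7,  -11.6, 1001.7]), 'orientation': array([-2.2,  2.1, -0.1])}
stand [(array([500.3, -34.7,  -0.3]), 0.95), (array([ 451. , -131.8,  152.7]), 0.59)]
board_pivot [(array([503.1, -37.3,  82.2]), 0.77), (array([484.5, -39.3,  96.2]), 0.58)]
pocket_tab [(array([ 450.9, -133.6,  155.3]), 0.92), (array([500.7,   4. ,  94.8]), 0.45)]
channel_tab [(array([548.8,  65.1,  27.7]), 0.58)]
gate_grip [(array([538.7, -25.5, 123.3]), 0.42), (array([502.2,  -0.9,  93.2]), 0.3)]
pocket_a1 [(array([466. , -70.6, 119.8]), 0.62), (array([486.6, -39.2, 100. ]), 0.57)]
pocket_b3 [(array([510.6, -48.4,  99.4]), 0.88), (array([498.4, -72.6, 107.3]), 0.71)]
bottle_small [(array([496.2, 281.1,  -0.9]), 0.58), (array([501.8, -35.3,  84.3]), 0.48)]
measure_cup [(array([ 532. , -302.5,    0.5]), 0.55)]
side {'fx': 431.8972120796913, 'fy': 431.8972120796913, 'cx': 318.3329725032503, 'cy': 201.10187462190117, 'origin': array([-128.5,  743.5,  758.7]), 'orientation': array([-0.9,  2.3, -1.3])}
stand [(array([500. , -34.5,   0.6]), 0.81), (array([ 454.3, -129.6,  153.1]), 0.68)]
board_pivot [(array([502.5, -35.5,  86.1]), 0.69), (array([479.6, -37.8,  95.7]), 0.45)]
pocket_tab [(array([ 454.6, -129. ,  150. ]), 0.67)]
channel_tab [(array([546.8,  66. ,  28.8]), 0.78), (array([524. ,  43.8,  68.7]), 0.71)]
gate_grip [(array([541.3, -23. , 122.8]), 0.39)]
pocket_a1 [(array([473.6, -58.9, 111.1]), 0.98), (array([463.1, -74.5, 117.4]), 0.92)]
pocket_b3 [(array([496.9, -68.8, 111.1]), 0.98), (array([508.9, -48. ,  94. ]), 0.97)]
bottle_small [(array([492.3, 287.2,   2.1]), 0.7)]
measure_cup [(array([ 532.7, -299.4,    2.6]), 0.6), (array([497.8, -37. ,  86.4]), 0.21)]
1.0
```

View pics/top0.png

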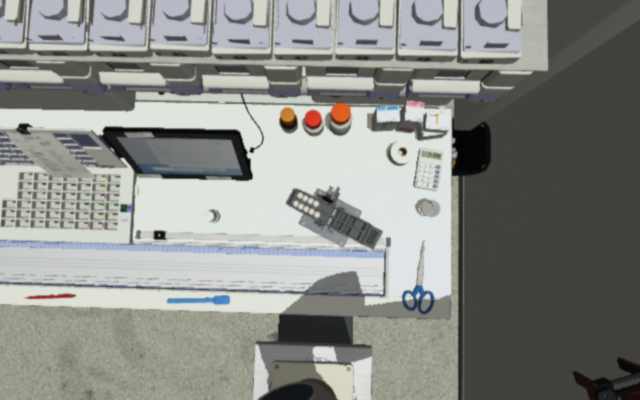

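View pics/side0.png

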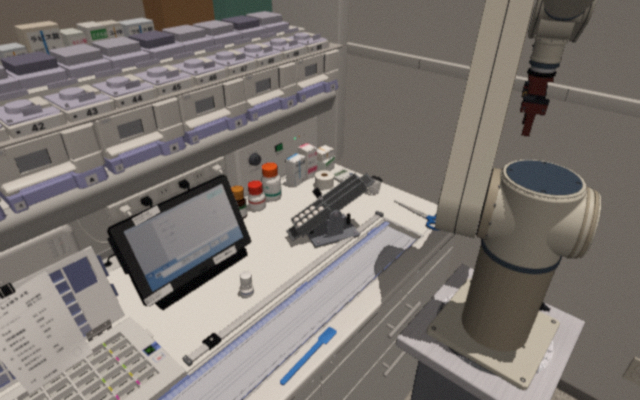

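The top view shows the board at about (335,215) px, with its channel (white pills) at the upper left. The open gate knob is at about (330,193). The bottle is at (212,215) and the cup at (428,208). Both cameras agree on the pivot at about (500.5, -35.3, 85), with the lanes at a yaw of 64.2°.

```bash
cat >> h.py <<'E'
YAW=np.radians(64.2); PIV=np.array([500.5,-35.3,85.])
def pose(y,z,th,x=0,tilt=None):
    """tool pose: TCP at board coords (x,y,z) with board angle th from level (+ = pocket end down); tool tilt (default th)"""
    ys=np.array([np.cos(YAW),np.sin(YAW),0]); zs=np.array([0,0,1.]); xs=np.cross(ys,zs)
    def fr(t): return np.c_[xs, ys*np.cos(t)+zs*np.sin(t), -ys*np.sin(t)+zs*np.cos(t)]
    p=PIV+fr(th)@[x,y,z]; b=fr(th if tilt is None else tilt)
    return p, np.c_[b[:,1],b[:,0],-b[:,2]]
def rel(a,b):
    return np.r_[a[1].T@(b[0]-a[0])/200, R.from_matrix(a[1].T@b[1]).as_rotvec()/(np.pi/6)]
def now():
    o=get_obs(); return np.array(o['ee_pos']),R.from_rotvec(o['orientation']).as_matrix()
def mid(a,b,f):
    rv=R.from_matrix(a[1].T@b[1]).as_rotvec()
    return a[0]+(b[0]-a[0])*f, a[1]@R.from_rotvec(rv*f).as_matrix()
np.set_printoptions(precision=4,suppress=True)
E
python3 - <<'E'
from h import *
a=now(); h=pose(-127,73,-.5); d=pose(-127,26,-.5)
p=a
for f in (1/3,2/3,1):
    m=mid(a,h,f); print(m[0],rel(p,m)); p=m
print('down',rel(h,d))
c=pose(-127,22,-.5)
for k in (.02,.16): print(k,rel(c,pose(-127,22,-.5+k)))
E
```

```text
[ 284.356  -431.0149  229.7834] [ 0.6871 -0.6362  0.0496 -0.1283 -0.3007 -0.5026]
[ 375.7902 -267.5744  219.867 ] [ 0.8245 -0.4337 -0.1067 -0.1283 -0.3007 -0.5026]
[ 467.2244 -104.1338  209.9506] [ 0.8786 -0.1952 -0.2632 -0.1283 -0.3007 -0.5026]
down [ 0.    -0.     0.235  0.     0.     0.   ]
0.02 [-0.0021  0.      0.0127  0.      0.0382  0.    ]
0.16 [-0.0094  0.      0.1026  0.      0.3056 -0.    ]
```

```bash
python3 -m jog '.687 -.636 .05 -.128 -.301 -.503 1;.687 -.636 .05 -.128 -.301 -.503 1;.687 -.636 .05 -.128 -.301 -.503 1;.687 -.636 .05 -.128 -.301 -.503 1;.687 -.636 .05 -.128 -.301 -.503 1'
python3 -m jog '.8245 -.434 -.107 -.128 -.301 -.503 1;.8245 -.434 -.107 -.128 -.301 -.503 1;.8245 -.434 -.107 -.128 -.301 -.503 1;.8245 -.434 -.107 -.128 -.301 -.503 1;.8245 -.434 -.107 -.128 -.301 -.503 1'
python3 -m jog '.879 -.195 -.263 -.128 -.301 -.503 1;.879 -.195 -.263 -.128 -.301 -.503 1;.879 -.195 -.263 -.128 -.301 -.503 1;.879 -.195 -.263 -.128 -.301 -.503 1;.879 -.195 -.263 -.128 -.301 -.503 1;.879 -.195 -.263 -.128 -.301 -.503 1'
python3 - <<'E'
from h import *
a=now(); print(rel(a,pose(-127,73,-.5)),rel(a,pose(-127,24,-.5)))
T,im=snap('wrist','w1.png'); 
for n in ['pocket_tab','board_pivot','pocket_a1','pocket_b3']: print(n,[(world(d['xyz'],T),round(d['confidence'],2)) for d in pinpoint(n,'wrist')[:2]])
print(pose(-125,6,-.5)[0], PIV)
E
```

```text
t: 1.5
ee_pos: [285.8, -427.4, 229.4]
orientation: [2.917, 0.873, -0.221]
ft_force: [0.3, -0.3, 0.3]
width: 50.9
grasp_force: 0.0
t: 2.0
ee_pos: [377.9, -265.3, 219.8]
orientation: [2.671, 1.209, -0.423]
ft_force: [-0.5, -0.2, -0.0]
width: 11.2
grasp_force: 0.0
t: 2.6
ee_pos: [467.5, -104.7, 209.7]
orientation: [2.382, 1.497, -0.61]
ft_force: [0.0, -0.3, -0.2]
width: 0.6
grasp_force: 0.0
[ 0.0014 -0.0025 -0.0021 -0.0008  0.0012  0.003 ] [ 0.0015 -0.0024  0.2429 -0.0008  0.0012  0.003 ]
pocket_tab [(array([ 451.5717, -133.2762,  148.7544]), 0.63)]
board_pivot [(array([500.6101, -38.7785,  87.2009]), 0.84)]
pocket_a1 [(array([483.2593, -39.9932,  95.5392]), 0.73), (array([464.9351, -77.9683, 117.9241]), 0.64)]
pocket_b3 [(array([485.9746, -88.9054, 123.9057]), 0.9), (array([495.7548, -67.2523, 106.1196]), 0.78)]
[ 454.0081 -131.4732  150.1937] [500.5 -35.3  85. ]
```

View pics/w1.png

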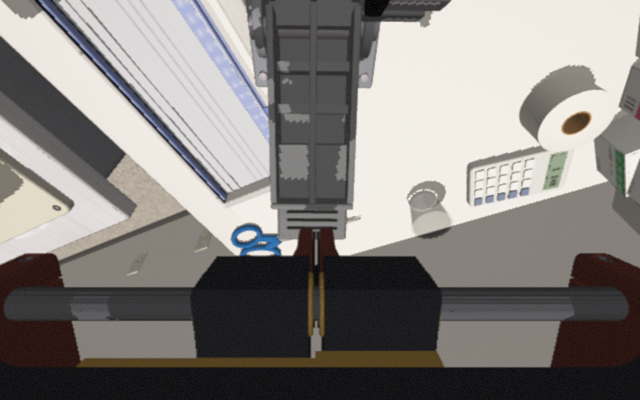

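The wrist view shows the board straight and the closed fingers centred above the pocket tab, at about (313,225) px. I'll lower onto the tab and rock slowly.

```bash
python3 -m jog '-.003 0 .1 0 0 0 1;-.006 0 .19 0 0 0 1;-.006 0 .225 0 0 0 1;-.006 0 .245 0 0 0 1;-.006 0 .255 0 0 0 1'
python3 -m jog '-.002 0 .0127 0 .0382 0 1;-.0035 0 .0255 0 .0764 0 1;-.005 0 .0385 0 .115 0 1;-.006 0 .051 0 .153 0 1;-.007 0 .064 0 .191 0 1;-.008 0 .077 0 .229 0 1;-.009 0 .09 0 .267 0 1;-.0094 0 .1026 0 .3056 0 1'
python3 - <<'E'
from h import *
a=now(); print(rel(a,pose(-128,23,-.34)))
T,im=snap('wrist','w2.png'); 
for c in ('wrist','top'):
  T=cam(c); get_image(c)
  for n in ['pocket_tab']: print(n,[(world(d['xyz'],T),round(d['confidence'],2)) for d in pinpoint(n,c)[:2]])
print(pose(-125,6,-.34)[0])
E
```

```text
t: 3.35
ee_pos: [456.1, -127.4, 165.9]
orientation: [2.383, 1.495, -0.609]
ft_force: [-0.8, 1.8, 3.1]
width: 0.6
grasp_force: 1.2
t: 4.15
ee_pos: [451.3, -137.5, 148.4]
orientation: [2.483, 1.559, -0.424]
ft_force: [0.2, 0.5, 2.9]
width: 0.4
grasp_force: 1.2
[ 0.0005 -0.0008 -0.0051 -0.     -0.0033  0.0011]
pocket_tab [(array([ 444.7797, -141.3402,  129.0304]), 0.75)]
pocket_tab []
[ 450.0813 -139.596   132.3424]
```

```bash
for i in 1 2; do python3 -m jog '-.002 0 .0127 0 .0382 0 1;-.0035 0 .0255 0 .0764 0 1;-.005 0 .0385 0 .115 0 1;-.006 0 .051 0 .153 0 1;-.007 0 .064 0 .191 0 1;-.008 0 .077 0 .229 0 1;-.009 0 .09 0 .267 0 1;-.0094 0 .1026 0 .3056 0 1'; done
for i in 1 2 3; do python3 -m jog '-.001 0 .0064 0 .0191 0 1;-.002 0 .0129 0 .0382 0 1;-.0028 0 .0193 0 .0573 0 1;-.0036 0 .0258 0 .0764 0 1;-.0044 0 .0322 0 .0955 0 1;-.0052 0 .0387 0 .1146 0 1;-.006 0 .0451 0 .1337 0 1;-.0067 0 .0515 0 .1528 0 1'; done
python3 - <<'E'
from h import *
a=now(); print(rel(a,pose(-128,22,.22)))
T,im=snap('wrist','w3.png'); snap('side','s3.png')
s=cv2.imread('pics/s3.png')[150:270,260:400]
cv2.imwrite('pics/c3.png',np.vstack([cv2.resize(cv2.imread('pics/w3.png')[:300],(640,300)),cv2.resize(s,(350,300))[:, :].copy() if 0 else cv2.copyMakeBorder(cv2.resize(s,(350,300)),0,0,0,290,0)]))
E
```

```text
t: 5.2
ee_pos: [447.3, -145.2, 129.6]
orientation: [2.574, 1.615, -0.231]
ft_force: [0.4, 2.0, 2.3]
width: 0.2
grasp_force: 1.1
t: 6.0
ee_pos: [444.9, -150.3, 109.9]
orientation: [2.653, 1.665, -0.025]
ft_force: [0.5, 2.8, 1.7]
width: 0.5
grasp_force: 1.1
t: 6.8
ee_pos: [444.3, -151.5, 99.6]
orientation: [-2.632, -1.652, -0.079]
ft_force: [0.2, -1.9, 1.9]
width: 0.7
grasp_force: 1.1
t: 7.6
ee_pos: [444.0, -152.1, 89.2]
orientation: [-2.593, -1.627, -0.182]
ft_force: [-1.0, -0.5, 1.1]
width: 0.2
grasp_force: 0.8
t: 8.4
ee_pos: [444.0, -152.0, 78.9]
orientation: [-2.55, -1.6, -0.282]
ft_force: [1.2, -0.7, 1.3]
width: 0.6
grasp_force: 0.6
[-0.0007  0.0006  0.0016 -0.0016 -0.0015  0.0004]
```

View pics/c3.png

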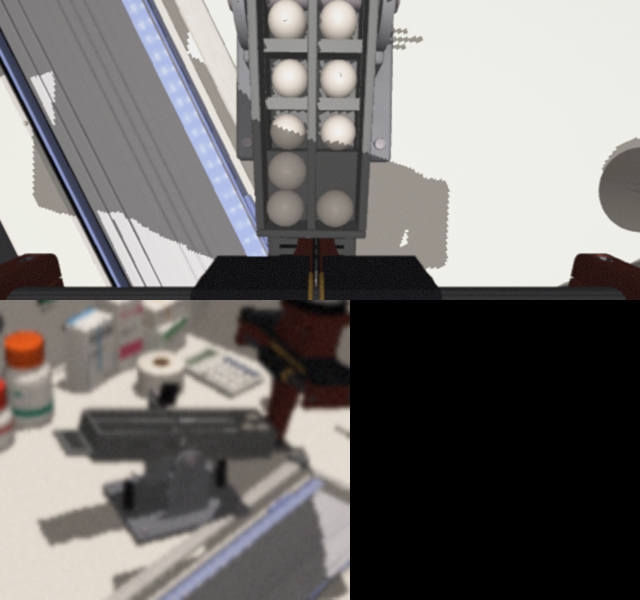

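The wrist view shows all six pockets filled, at rows y≈20, 78 and 130 px. The left-overs, two in lane a and one in lane b, lie at the end wall. I'll go on to the full pocket-end stop.

```bash
for i in 1 2 3; do python3 -m jog '-.001 0 .0064 0 .0191 0 1;-.002 0 .0129 0 .0382 0 1;-.0028 0 .0193 0 .0573 0 1;-.0036 0 .0258 0 .0764 0 1;-.0044 0 .0322 0 .0955 0 1;-.0052 0 .0387 0 .1146 0 1;-.006 0 .0451 0 .1337 0 1;-.0067 0 .0515 0 .1528 0 1'; done
python3 -m jog '-.001 0 .0064 0 .0191 0 1;-.002 0 .0129 0 .0382 0 1;-.0028 0 .0193 0 .0573 0 1;-.0036 0 .0258 0 .0764 0 1;-.0036 0 .0258 0 .0764 0 1'
```

```text
t: 9.3
ee_pos: [444.3, -151.0, 68.5]
orientation: [-2.505, -1.572, -0.379]
ft_force: [-0.4, 0.4, 1.9]
width: 0.4
grasp_force: 0.6
t: 10.1
ee_pos: [445.1, -149.5, 58.3]
orientation: [-2.457, -1.542, -0.473]
ft_force: [-0.3, 0.3, 0.6]
width: 0.4
grasp_force: 0.5
t: 10.9
ee_pos: [446.3, -147.2, 48.2]
orientation: [-2.408, -1.511, -0.564]
ft_force: [-0.6, 0.0, 2.0]
width: 0.4
grasp_force: 0.5
t: 11.4
ee_pos: [446.7, -146.5, 44.8]
orientation: [-2.381, -1.495, -0.61]
ft_force: [-12.5, -7.6, 25.6]
width: 0.5
grasp_force: 14.4
```

```bash
python3 -m jog '0 0 -.1 0 0 0 1;0 0 -.3 0 0 0 1;0 0 -.42 0 0 0 1'
python3 -m jog '.25 0 0 0 0 0 1;.5 0 0 0 0 0 1;.64 0 0 0 0 0 1;.64 0 0 0 0 0 1'
python3 -m jog '.25 0 0 0 0 0 1;.5 0 0 0 0 0 1;.64 0 0 0 0 0 1;.64 0 0 0 0 0 1'
python3 - <<'E'
from h import *
a=now(); print(rel(a,pose(127,105,.5)),rel(a,pose(127,24,.5)))
T,im=snap('wrist','w4.png'); T2,_=snap('top','t4.png')
for c,T in (('wrist',T),('top',T2)):
  for n in ['channel_tab','pocket_tab']: print(c,n,[(world(d['xyz'],T),round(d['confidence'],2)) for d in pinpoint(n,c)[:2]])
print(pose(125,6,.5)[0],pose(-125,6,.5)[0])
c=pose(128,22,.5)
for k in (.02,.08,.16): print(k,rel(c,pose(128,22,.5-k)))
E
```

```text
t: 11.7
ee_pos: [429.4, -183.1, 118.5]
orientation: [-2.383, -1.495, -0.608]
ft_force: [0.7, -0.1, -0.8]
width: 0.5
grasp_force: 0.0
t: 12.1
ee_pos: [479.7, -79.3, 180.2]
orientation: [-2.38, -1.5, -0.611]
ft_force: [-0.4, -0.2, -0.3]
width: 0.5
grasp_force: 0.0
t: 12.5
ee_pos: [528.6, 21.4, 241.0]
orientation: [-2.38, -1.5, -0.611]
ft_force: [0.2, 0.3, -0.5]
width: 0.8
grasp_force: 0.0
[-0.0168 -0.0031  0.0078  0.0008 -0.0013  0.0079] [-0.0171 -0.0033  0.4128  0.0008 -0.0013  0.0079]
wrist channel_tab [(array([548.172 ,  57.3216, 151.4255]), 0.74)]
wrist pocket_tab []
top channel_tab [(array([548.3165,  58.2706, 149.0817]), 0.7)]
top pocket_tab []
[546.9919  60.8732 150.1937] [ 451.5041 -136.6528   30.3373]
0.02 [ 0.0021 -0.      0.0128 -0.     -0.0382  0.    ]
0.08 [ 0.0067 -0.      0.0515 -0.     -0.1528  0.    ]
0.16 [ 0.0094 -0.      0.1034 -0.     -0.3056 -0.    ]
```

View pics/w4.png

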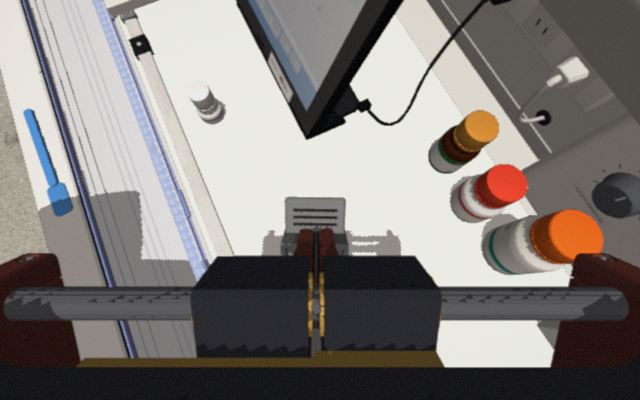

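The wrist view shows the fingers centred across the channel tab, at about (315,220) px, so I'll press down and rock it back.

```bash
python3 -m jog '-.02 0 .15 0 0 0 1;-.02 0 .3 0 0 0 1;-.02 0 .38 0 0 0 1;-.02 0 .405 0 0 0 1;-.02 0 .42 0 0 0 1'
for i in 1 2 3; do python3 -m jog '.002 0 .0127 0 -.0382 0 1;.0035 0 .0255 0 -.0764 0 1;.005 0 .0385 0 -.115 0 1;.006 0 .051 0 -.153 0 1;.007 0 .064 0 -.191 0 1;.008 0 .077 0 -.229 0 1;.009 0 .09 0 -.267 0 1;.0094 0 .103 0 -.3056 0 1'; done
for i in 1 2 3; do python3 -m jog '.001 0 .0064 0 -.0191 0 1;.002 0 .0129 0 -.0382 0 1;.0028 0 .0193 0 -.0573 0 1;.0036 0 .0258 0 -.0764 0 1;.0044 0 .0322 0 -.0955 0 1;.0052 0 .0387 0 -.1146 0 1;.006 0 .0451 0 -.1337 0 1;.0067 0 .0515 0 -.1528 0 1'; done
python3 - <<'E'
from h import *
a=now(); print(rel(a,pose(126,22,-.22)))
E
```

```text
t: 13.3
ee_pos: [542.9, 53.2, 163.8]
orientation: [-2.382, -1.494, -0.606]
ft_force: [-1.2, -1.2, 1.2]
width: 0.1
grasp_force: 0.9
t: 14.1
ee_pos: [548.7, 63.1, 148.1]
orientation: [-2.483, -1.558, -0.427]
ft_force: [-1.7, -1.2, 0.5]
width: 0.5
grasp_force: 0.8
t: 14.9
ee_pos: [552.6, 70.9, 129.4]
orientation: [-2.574, -1.614, -0.233]
ft_force: [-0.7, -0.9, 1.8]
width: 0.4
grasp_force: 0.8
t: 15.7
ee_pos: [555.0, 76.1, 109.0]
orientation: [-2.653, -1.664, -0.026]
ft_force: [-0.2, -1.7, 1.2]
width: 0.2
grasp_force: 0.8
t: 16.5
ee_pos: [554.9, 77.9, 97.9]
orientation: [2.633, 1.653, -0.081]
ft_force: [0.2, -1.3, 0.9]
width: 0.6
grasp_force: 0.8
t: 17.3
ee_pos: [555.2, 78.5, 87.5]
orientation: [2.593, 1.628, -0.184]
ft_force: [1.3, 0.4, 1.8]
width: 0.3
grasp_force: 0.7
t: 18.1
ee_pos: [555.0, 78.4, 77.1]
orientation: [2.551, 1.601, -0.284]
ft_force: [-0.0, -0.3, 1.6]
width: 0.6
grasp_force: 0.6
[ 0.0059  0.002  -0.0111 -0.0018  0.0024  0.0013]
```

```bash
for i in 1 2 3; do python3 -m jog '.001 0 .0064 0 -.0191 0 1;.002 0 .0129 0 -.0382 0 1;.0028 0 .0193 0 -.0573 0 1;.0036 0 .0258 0 -.0764 0 1;.0044 0 .0322 0 -.0955 0 1;.0052 0 .0387 0 -.1146 0 1;.006 0 .0451 0 -.1337 0 1;.0067 0 .0515 0 -.1528 0 1'; done
python3 -m jog '.001 0 .0064 0 -.0191 0 1;.002 0 .0129 0 -.0382 0 1;.0028 0 .0193 0 -.0573 0 1;.0036 0 .0258 0 -.0764 0 1;.0036 0 .0258 0 -.0764 0 1'
```

```text
t: 18.9
ee_pos: [554.7, 77.6, 66.8]
orientation: [2.506, 1.573, -0.381]
ft_force: [-1.5, 0.1, 1.2]
width: 0.7
grasp_force: 0.6
t: 19.7
ee_pos: [554.0, 76.0, 56.6]
orientation: [2.458, 1.543, -0.475]
ft_force: [-0.5, -0.7, 2.0]
width: 0.3
grasp_force: 0.5
t: 20.5
ee_pos: [552.9, 73.7, 46.5]
orientation: [2.408, 1.512, -0.566]
ft_force: [-0.4, 0.1, 1.2]
width: 0.7
grasp_force: 0.5
t: 21.0
ee_pos: [552.9, 73.4, 44.3]
orientation: [2.382, 1.494, -0.609]
ft_force: [-4.4, 7.8, 24.3]
width: 0.2
grasp_force: 11.7
```

```bash
python3 -m jog '0 0 -.1 0 0 0 1;0 0 -.3 0 0 0 1;0 0 -.5 0 0 0 1;0 0 -.5 0 0 0 1'
python3 -m jog '-.25 .04 0 0 0 0 0;-.5 .08 0 0 0 0 0;-.75 .12 0 0 0 0 0;-.985 .155 0 0 0 0 0;-.985 .155 0 0 0 0 0'
python3 - <<'E'
from h import *
a=now(); print(get_obs()['width'],rel(pose(-70,120,-.5,31),a)*200)
T,im=snap('wrist','w5.png'); T2,_=snap('top'); T3,_=snap('side')
G=pose(7,50,-.5,31)
for c,T in (('wrist',T),('top',T2),('side',T3)):
  for n in ['gate_grip','channel_tab','pocket_tab']:
    for d in pinpoint(n,c)[:2]:
      w=world(d['xyz'],T); print(c,n,w,round(d['confidence'],2),G[1].T@(w-PIV))
E
```

```text
t: 21.4
ee_pos: [576.9, 118.1, 133.7]
orientation: [2.383, 1.496, -0.595]
ft_force: [1.8, 0.8, 0.3]
width: 0.6
grasp_force: 0.0
t: 21.9
ee_pos: [524.8, -57.8, 225.9]
orientation: [2.385, 1.489, -0.608]
ft_force: [-0.7, 0.7, 0.3]
width: 37.1
grasp_force: 0.0
37.06243340296652 [-6.0356  0.6893  0.9277  0.1212 -0.1636  1.519 ]
wrist gate_grip [542.2399 -21.3135 125.0602] 0.88 [  7.7875  31.4919 -49.9027]
wrist channel_tab [509.5334 -54.6879  96.0993] 0.33 [-17.1894  16.5712  -3.257 ]
wrist pocket_tab [475.6248 -56.8242 107.33  ] 0.64 [-37.213  -13.0276  -5.1153]
wrist pocket_tab [ 450.5851 -129.7027  147.638 ] 0.57 [-123.6833   -3.8523   -3.8071]
top gate_grip [538.6305 -23.8343 117.0644] 0.44 [  8.2506  29.3394 -41.0445]
top pocket_tab [ 450.2891 -132.7807  153.0378] 0.86 [-128.8171   -2.7792   -7.1556]
top pocket_tab [507.1425 -48.2742  98.9018] 0.69 [-14.3788  11.6271  -7.9859]
side gate_grip [541.9405 -25.0064 124.1604] 0.61 [  5.1868  32.8296 -47.4566]
side gate_grip [499.8866 -66.6599 109.4001] 0.47 [-36.7099  13.0966  -7.7491]
side channel_tab [545.8421  67.6499  31.4517] 0.96 [124.332   -3.9846  -6.9049]
side pocket_tab [ 454.2208 -128.8303  153.016 ] 0.83 [-124.1837   -0.9588   -9.662 ]
side pocket_tab [522.7546  45.6428  66.4302] 0.73 [ 81.3562 -15.1926 -23.2849]
```

View pics/w5.png

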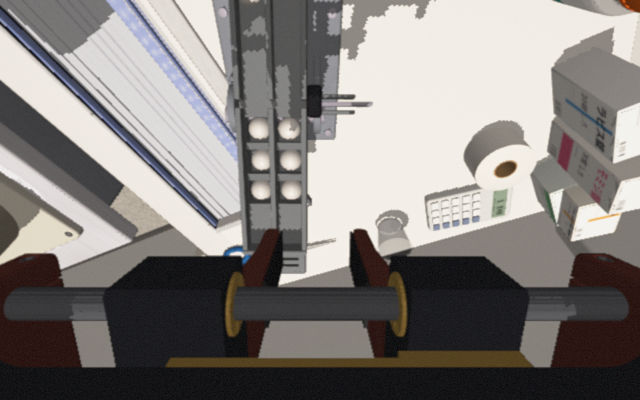

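The wrist view shows six pills seated (rows y≈128, 160 and 190 px), the pocket end clear, and the gate knob at (314,100). I'll grip the knob.

```bash
python3 -m jog '.2 0 0 0 0 0 0;.415 0 0 0 0 0 0;.415 0 .1 0 0 0 0;.415 0 .2 0 0 0 0;.415 0 .28 0 0 0 0;.415 0 .315 0 0 0 0;.415 0 .315 0 0 0 0'
python3 -m jog '0 0 0 0 0 0 .5;0 0 0 0 0 0 1;0 0 0 0 0 0 1;0 0 0 0 0 0 1;0 0 0 0 0 0 1;0 0 0 0 0 0 1'
python3 - <<'E'
from h import *
snap('wrist','w6.png'); print(rel(pose(7,56,-.5,31),now())*200,get_obs()['width'])
E
```

```text
t: 23.2
ee_pos: [543.8, -15.6, 128.1]
orientation: [2.383, 1.496, -0.612]
ft_force: [0.1, 0.0, 1.1]
width: 43.7
grasp_force: 0.0
t: 23.8
ee_pos: [544.6, -15.2, 129.1]
orientation: [2.383, 1.495, -0.608]
ft_force: [0.0, 0.7, 3.2]
width: 9.7
grasp_force: 30.0
[ 4.5611 -0.0329 -0.5796  0.024   0.072  -0.1869] 9.523566984209522
```

View pics/w6.png

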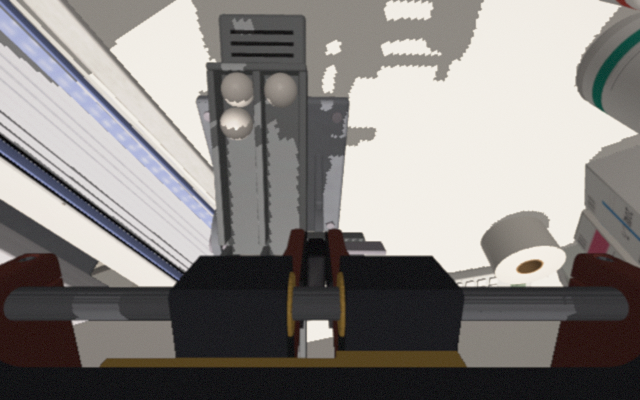

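The view shows the three left-overs at the channel end, at (237,88), (280,88) and (236,122) px, and the knob held. I'll slide the gate shut.

```bash
python3 -m jog '0 -.03 0 0 0 0 1;0 -.06 0 0 0 0 1;0 -.09 0 0 0 0 1;0 -.12 0 0 0 0 1;0 -.15 0 0 0 0 1;0 -.18 0 0 0 0 1;0 -.21 0 0 0 0 1;0 -.23 0 0 0 0 1'
python3 -m jog '0 -.005 0 0 0 0 1;0 -.01 0 0 0 0 1;0 -.01 0 0 0 0 1'
python3 -m jog '0 -.005 0 0 0 0 1;0 -.01 0 0 0 0 1;0 -.01 0 0 0 0 1'
python3 -c "
from h import *
print(rel(pose(7,56,-.5,31),now())*200)"
```

```text
t: 24.65
ee_pos: [502.9, 5.4, 129.1]
orientation: [2.383, 1.496, -0.607]
ft_force: [3.0, 3.3, 5.0]
width: 9.7
grasp_force: 30.0
t: 24.95
ee_pos: [501.3, 6.2, 129.1]
orientation: [2.383, 1.496, -0.607]
ft_force: [1.9, 4.8, 6.9]
width: 10.1
grasp_force: 30.0
t: 25.25
ee_pos: [499.8, 6.9, 129.1]
orientation: [2.383, 1.496, -0.606]
ft_force: [3.0, 2.8, 4.6]
width: 9.8
grasp_force: 30.0
[  4.9428 -49.9653  -0.7794  -0.3458   0.4514  -0.2386]
```

```bash
for i in 1 2 3; do python3 -m jog '0 -.005 0 0 0 0 1;0 -.0075 0 0 0 0 1;0 -.0075 0 0 0 0 1' | grep -E "ee_pos|ft"; done
```

```text
ee_pos: [499.7, 7.0, 129.2]
ft_force: [7.0, -1.4, 2.5]
ee_pos: [499.5, 7.1, 129.2]
ft_force: [11.4, -5.4, -0.3]
ee_pos: [499.3, 7.3, 129.2]
ft_force: [15.5, -9.6, -3.3]
```

```bash
python3 -m jog '0 0 0 0 0 0 .5;0 0 0 0 0 0 .2;0 0 0 0 0 0 0;0 0 0 0 0 0 0;0 0 0 0 0 0 0'
python3 -m jog '0 0 -.1 0 0 0 0;0 0 -.3 0 0 0 0;0 0 -.5 0 0 0 0;-.2 .1 -.5 0 0 0 0;-.4 .1 -.5 0 0 0 0;-.6 .1 -.5 0 0 0 0;-.7 .1 -.5 0 0 0 0;-.7 .1 -.5 0 0 0 0'
python3 - <<'E'
from h import *
T,_=snap('wrist','w7.png'); G=pose(7,50,-.5)
for n in ['gate_grip','pocket_tab']:
  for d in pinpoint(n,'wrist')[:2]: print(n,G[1].T@(world(d['xyz'],T)-PIV),d['confidence'])
T,_=snap('side')
for n in ['channel_tab','bottle_small','measure_cup']:
  for d in pinpoint(n,'side')[:1]: print(n,world(d['xyz'],T),d['confidence'])
E
```

```text
t: 26.65
ee_pos: [494.7, 8.3, 128.6]
orientation: [2.382, 1.496, -0.611]
ft_force: [0.7, 0.2, 0.1]
width: 43.2
grasp_force: 0.0
t: 27.45
ee_pos: [480.3, -69.1, 284.8]
orientation: [2.385, 1.492, -0.607]
ft_force: [0.1, -0.0, -0.1]
width: 43.9
grasp_force: 0.0
gate_grip [  9.5029 -18.7656 -47.9192] 0.74
gate_grip [-16.0105  13.3698  -4.4567] 0.69
pocket_tab [-127.628    -4.9642   -2.7649] 0.72
channel_tab [550.0476  67.6686  29.051 ] 0.72
bottle_small [487.9323 -86.9871 122.8445] 0.59
measure_cup [ 528.5736 -300.7628    1.3861] 0.6
```

View pics/w7.png

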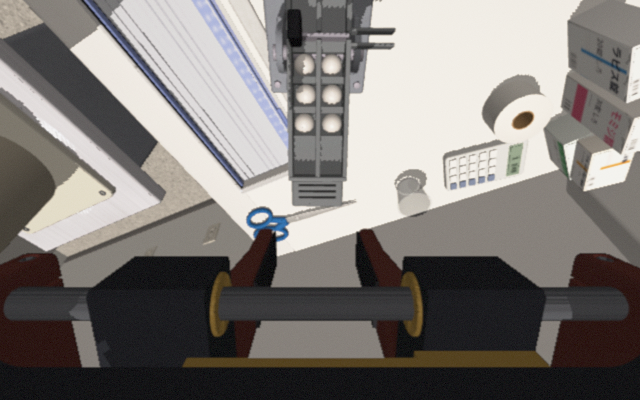

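The view shows the gate plate across both lanes with its knob at (294,27) px, on the far side. Six pills are seated and the cup is undisturbed.

```bash
python3 -c "
from workcell import *
print(close_job())"
```

```text
the job is handed in; nothing more can be done
None
```

I handed the job in at about 28 s: six pills in the pockets, the three left-overs back in the channel, the board at its channel-end stop, and the gate pushed to a firm stop (about 50 mm of travel). Nothing was seen spilled, and the cup had not moved; the bottle was not found in the last check, but the arm never went near it.

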